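# Put returned pipe fittings back in their stock trays

## Task

Four steel pipe fittings that came back to the storeroom stand mixed up on the bench, and each blue tray carries a sample of what belongs in it on its ledge. Stand every fitting upright and flat in the pocket of the tray whose sample has the same shape, and let go of it. The domed cap has no tray: leave it, and the spray can, standing where they are.

Things in the scene. Friction and masses are not known exactly. Their poses are not given: they have to be found in the camera images.
- coupling: Loose straight pipe coupling standing on end: a plain round open steel tube, 44 mm in diameter (45 mm over a narrow bead near its foot), 54 mm tall. Grip it across the tube, from above. Origin: centre of the tube's foot, z up.
- adapter: Loose hex adapter standing on its hexagon: a steel hexagon 46 mm across flats (53 mm over corners) and 18 mm high, with a round threaded open tube 34 mm in diameter rising from its middle to 58 mm. Grip the tube. Origin: centre of the tube's foot, z up.
- flange: Loose floor flange standing on its plate: a square steel plate 54 x 54 x 9 mm with four bolt holes at the corners (sides along its x and y axes), and a round open tube 36 mm in diameter rising from its middle to 52 mm. Grip the tube. Origin: centre of the tube's foot, z up.
- tee: Loose pipe tee standing on one end of its run: a vertical round open steel tube 34 mm in diameter and 64 mm tall, with a side branch (28 mm in diameter, its end bead 31 mm) that sticks out level along its +x axis to 40 mm from the vertical tube's axis, branch axis 32 mm above the foot. Grip the tube along its y axis. Origin: centre of the tube's foot, z up.
- tray_coupling: Fixed blue tray whose sample is a plain round tube (coupling). Square pocket 90 mm inside, rim 4 mm thick, its top at 18 mm, pocket floor 4 mm above the bench. Beyond it (tray +x) a ledge 14 mm high bears the fixed upright sample, 80 mm from the pocket's centre, top at most 78 mm above the bench. Trays differ only by sample. Origin: bench level under the pocket's centre.
- tray_adapter: Fixed blue tray whose sample is a hexagon with a threaded tube (hex adapter). Square pocket 90 mm inside, rim 4 mm thick, its top at 18 mm, pocket floor 4 mm above the bench. Beyond it (tray +x) a ledge 14 mm high bears the fixed upright sample, 80 mm from the pocket's centre, top at most 78 mm above the bench. Trays differ only by sample. Origin: bench level under the pocket's centre.
- tray_flange: Fixed blue tray whose sample is a square plate with a tube (floor flange). Square pocket 90 mm inside, rim 4 mm thick, its top at 18 mm, pocket floor 4 mm above the bench. Beyond it (tray +x) a ledge 14 mm high bears the fixed upright sample, 80 mm from the pocket's centre, top at most 78 mm above the bench. Trays differ only by sample. Origin: bench level under the pocket's centre.
- tray_tee: Fixed blue tray whose sample is a tee with its side branch pointing sideways. Square pocket 90 mm inside, rim 4 mm thick, its top at 18 mm, pocket floor 4 mm above the bench. Beyond it (tray +x) a ledge 14 mm high bears the fixed upright sample, 80 mm from the pocket's centre, top at most 78 mm above the bench. Trays differ only by sample. Origin: bench level under the pocket's centre.
- cap: Loose domed pipe cap: a closed round steel dome 48 mm in diameter, 33 mm high, standing among the fittings; there is no tray with such a sample, so it stays. Origin: centre of its foot.
- spray_can: Small plain bare aluminium spray can with a narrower cap on top, upright, 40 mm in diameter, 90 mm tall, standing among the fittings; it stays. Origin: centre of its foot.
Things that resemble listed ones, but are neither listed nor needed, are in the scene too. What is shaped like the tray_flange but red is not meant.

How it is judged:
By the outcome, as a careful person would: the job done as asked, in the order asked, and still so for the second after the job is handed in, with the robot touching nothing.
It also fails if it takes over 112 s, if anything falls off the work surface, if the arm or the gripper's body presses on something with over 40 N, if the wrist force passes 120 N, or if a joint passes its speed limit or range.

## Robot

A 6-joint arm with a two-finger parallel gripper is mounted at the origin on the work surface. World frame = base frame: x ahead of the robot, y to its left, z up, the work surface at z = 0. Lengths are in m, angles in rad, forces in N, time in s.
With the tool pointing down it reaches from about 0.275 to 0.75 m from the base axis. Payload 10.2 kg.
Tool frame: the origin (TCP) lies at the very end of the fingers, on their centre line; the grasp point (between the pads) lies 19 mm behind it; z points along the fingers, y is the direction in which the jaws open and shut (so a half turn about z gives the same grasp; the last joint's range is limited). The gripper opens to 85 mm and grips with 20 to 120 N. Pads are 22 mm wide; open, the fingers measure 114 mm over their backs; the gripper's body (76 mm by 85 mm) begins 54 mm behind the grasp point. The pads swing forward as they close: fully open they stand 13 mm farther back than shut.
Start: joints at [-1.37, 0.313, 1.498, -0, 1.331, -0.223], TCP at [0.216, -0.479, 0.231] pointing down, gripper open.
Joint ranges: [-2.94, 2.94], [-0.97, 2.17], [0.19, 2.56], [-1.23, 4.37], [0.02, 3.11], [-2.88, 2.88]. Speed limits (rad/s): [2.39, 2.39, 3.01, 3.14, 3.14, 3.14].

## Interface

Orientations are given as a unit quaternion [w, x, y, z].
In Python, from rig import sense, imaging, bot, silhouettes gives the robot as it stands.
- The arm moves only by the tool drive_tool, never from a script. Its argument "increments" is a list of rows, each a list of 6 numbers: the shift along the tool's x, y, z in m, then the turn, a rotation vector about the tool's x, y, z in rad. In form: [[tx, ty, tz, rx, ry, rz], ...]. A call has 1 to 10 rows; each row is the pose to reach, as a shift and turn from the pose commanded when the call began, along the tool's axes at that moment; what a row does not reach only later rows make up. A row lasts 1/10 s, in which the tool goes at most 50 mm and 8.59 degrees, less where a joint would pass 70% of its speed; a pose out of reach is approached as far as the arm can. A call with a gripper value outside its range is refused whole. "hand" is the opening in per cent of the stroke, from 0 (shut) to 100 (fully open), set as the call begins (left out, the last holds). The fingers move at their own pace and stop on an object; the grip force is fixed at half the most. Time passes only in rows, so rows that repeat a pose let the fingers close. It gives the time, the measured TCP pose, the force and the opening at its end, in the units of the state.
- sense(): the state, without advancing time (a new reading comes with each control period).
- imaging.read_camera(name): name is "side" or "top"; returns the picture (384x512x3 uint8, blue, green, red); there is no depth.
- imaging.camera_params(name): a dict with "fx", "fy", "cx", "cy" (pixels), "R" (3x3) and "t" (3): a world point X has camera coordinates R X + t. Camera axes: x right, y down, z forward; pixel columns grow to the right and rows downward; lengths in m; the calibration is good to about 2 mm. A picture is of the moment at which its call begins. camera_params takes no time and is no camera call.
- bot.close_job(): hands the job in, once; it reports no verdict.
Trained networks look in the newest picture that a camera, given by its name, has taken for a name from the list of things; names that differ only in an ending like _2 or _b are one class to them, and where a whole thing is asked for, a point or a joint stands for the part that bears it (a point fixed in the world has none). Each returns a list of dicts, best first, with "conf" (0 to 1); they miss things now and then, are a little off and sometimes report something else, mostly with a low value. They report only what shows in the picture. A call takes as long as a camera call. They do not tell look-alikes from the thing itself.
- silhouettes(target, camera): "region" (384x512 bool, what is visible of it) and "point" ([column, row] in pixels, amid what is visible of it).
The state is a dict: "time_s": time; "joint_pos": joint angles; "joint_vel": joint speeds; "tau": joint torques, N m; "eef_pos": TCP position; "tool_rot": TCP orientation; "force": force on the tool from outside, world axes, zero at the start; "torque": the same for the moment, N m; "gripper_width": finger opening in m.
Only numpy, scipy, OpenCV 4.12 (cv2) and the standard library are available. Lean on these libraries where they do the work, as an engineer would, in place of code of your own. Each camera call takes 0.05 s, during which the arm holds its last target. There are 200 camera calls.

## Working session

There is one attempt and no reset: what is moved stays moved. The work goes in short steps, Python scripts to look and compute and a tool call to move; the robot and the scene stay as the last step left them, time stands still between calls to the robot, and variables do not carry over. Pictures are saved under pics/ and viewed, about 12 in all and at most 16, crops included, and the job is handed in when it is done.

Besides the shell and the picture viewer there is one more tool, called as name(argument=value, ...) on one line, values as JSON. drive_tool: Moves the arm, as the interface text tells. Its arguments: {"type":"object","properties":{"increments":{"type":"array","items":{"type":"array","items":{"type":"number"}}},"hand":{"type":"number"}},"required":["increments"]}

```bash
mkdir -p pics
cat > h.py <<'E'
import numpy as np, cv2
from rig import sense, imaging, bot, silhouettes
def ray(cam,px):
    p=imaging.camera_params(cam);R=np.array(p["R"]);t=np.array(p["t"])
    d=R.T@np.array([(px[0]-p["cx"])/p["fx"],(px[1]-p["cy"])/p["fy"],1]);return -R.T@t,d
def atz(cam,px,z):
    o,d=ray(cam,px);return o+d*(z-o[2])/d[2]
def proj(cam,X):
    p=imaging.camera_params(cam);c=np.array(p["R"])@np.array(X)+np.array(p["t"])
    return np.array([p["fx"]*c[0]/c[2]+p["cx"],p["fy"]*c[1]/c[2]+p["cy"]])
def tri(ca,a,cb,b):
    o1,d1=ray(ca,a);o2,d2=ray(cb,b)
    s=np.linalg.lstsq(np.c_[d1,-d2],o2-o1,rcond=None)[0]
    p,q=o1+d1*s[0],o2+d2*s[1];return (p+q)/2,np.linalg.norm(p-q)
E
python3 - <<'E'
from h import *
for c in("top","side"):
    im=imaging.read_camera(c);cv2.imwrite(f"pics/{c}0.png",cv2.resize(im,(800,600),interpolation=cv2.INTER_CUBIC))
    o,_=ray(c,(0,0));print(c,o.round(3),imaging.camera_params(c)["fx"])
    for n in"coupling adapter flange tee tray_coupling tray_adapter tray_flange tray_tee cap spray_can".split():
        for r in silhouettes(n,c)[:3]:
            print(c,n,round(r["conf"],2),np.round(r["point"]),atz(c,r["point"],.03).round(3),r["region"].sum())
s=sense();print(s["eef_pos"],s["tool_rot"],s["time_s"])
E
```

```text
top [0.389 0.04  0.929] 394.0174225490306
top coupling 0.66 [308. 203.] [ 0.424 -0.061  0.03 ] 343
top adapter 0.75 [150. 191.] [0.458 0.303 0.03 ] 447
top flange 0.61 [365. 198.] [ 0.432 -0.189  0.03 ] 560
top tee 0.75 [194. 182.] [0.478 0.2   0.03 ] 336
top tee 0.24 [309. 114.] [ 0.63  -0.068  0.03 ] 2960
top tray_coupling 0.96 [194. 110.] [0.646 0.199 0.03 ] 2815
top tray_adapter 0.57 [366. 112.] [ 0.631 -0.199  0.03 ] 2958
top tray_flange 0.87 [104. 123.] [0.622 0.409 0.03 ] 2940
top tray_flange 0.86 [251. 115.] [0.63  0.065 0.03 ] 2781
top tray_flange 0.78 [206. 258.] [0.303 0.175 0.03 ] 2861
top tray_tee 0.89 [308. 115.] [ 0.628 -0.067  0.03 ] 2878
top cap 0.97 [412. 188.] [ 0.452 -0.297  0.03 ] 370
top cap 0.26 [252. 116.] [0.629 0.064 0.03 ] 2861
top spray_can 0.78 [261. 203.] [0.425 0.048 0.03 ] 283
side [0.326 0.783 0.809] 392.3129776014923
side coupling 0.77 [277. 180.] [ 0.425 -0.062  0.03 ] 316
side adapter 0.74 [236. 286.] [0.459 0.31  0.03 ] 449
side flange 0.53 [280. 156.] [ 0.434 -0.176  0.03 ] 288
side tee 0.71 [236. 246.] [0.485 0.197 0.03 ] 408
side tray_coupling 0.88 [173. 242.] [0.642 0.22  0.03 ] 2209
side tray_adapter 0.94 [224. 144.] [ 0.622 -0.199  0.03 ] 1182
side tray_adapter 0.55 [238. 289.] [0.452 0.318 0.03 ] 455
side tray_flange 0.92 [310. 256.] [0.302 0.19  0.03 ] 2246
side tray_flange 0.75 [196. 204.] [0.628 0.08  0.03 ] 1733
side tray_flange 0.68 [147. 323.] [0.622 0.436 0.03 ] 3274
side tray_tee 0.66 [206. 174.] [ 0.636 -0.044  0.03 ] 1488
side tray_tee 0.35 [274. 179.] [ 0.433 -0.066  0.03 ] 317
side cap 0.43 [284. 135.] [ 0.439 -0.286  0.03 ] 142
[ 0.21587043 -0.47857052  0.23128041] [-1.83429185e-05  9.77634891e-01  2.10309344e-01 -1.53663184e-05] 1.1
```

View pics/top0.png

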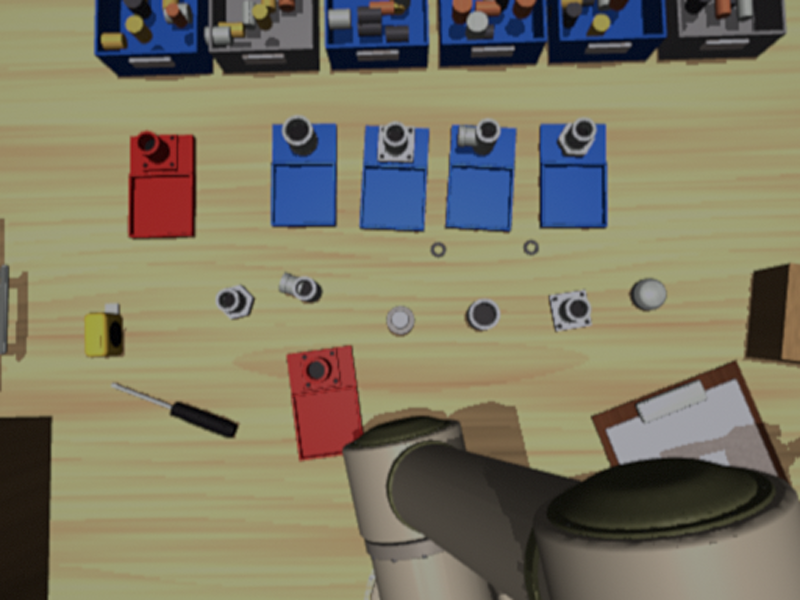

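View pics/side0.png

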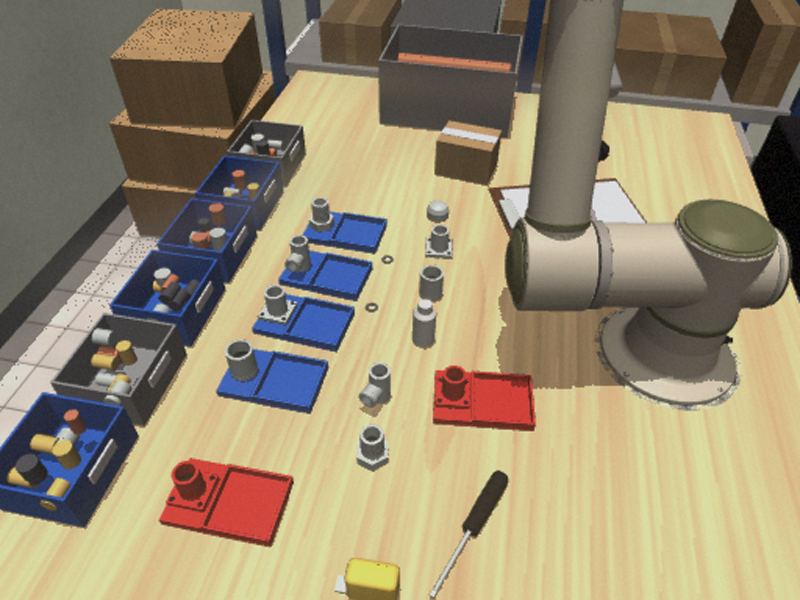

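Top view, 800-px frame:
- Fittings: adapter (233,300), tee (300,288), coupling (484,314), flange (571,310).
- Things to leave: spray can (400,320) and cap (649,294).
- Blue trays, left to right: coupling (304,195), flange (393,198), tee (480,200), adapter (573,196).
- Look-alikes to avoid: red flange trays at (162,205) and (325,415), the fixed samples on the ledges, two washers at (438,249) and (531,247), and the bins behind.

I'll check the choice in one close crop that covers both views.

```bash
cat > p1.py <<'E'
from h import *
T={"tee":(190,183),"adapter":(150,191),"coupling":(309,201),"flange":(366,198)}
S={"tee":(240,245),"adapter":(238,286),"coupling":(276,180),"flange":(281,155)}
ims={c:imaging.read_camera(c) for c in("top","side")}
rows=[]
for c,D in(("top",T),("side",S)):
    r=[]
    for n,(u,v) in D.items():
        k=cv2.resize(ims[c][v-20:v+20,u-20:u+20],(200,200),interpolation=cv2.INTER_CUBIC)
        for g in range(0,200,50):cv2.line(k,(g,0),(g,6),(0,0,255));cv2.line(k,(0,g),(6,g),(0,0,255))
        r.append(k)
    rows.append(np.hstack(r))
cv2.imwrite("pics/mos.png",np.vstack(rows))
hsv=cv2.cvtColor(ims["top"],cv2.COLOR_BGR2HSV)
m=((hsv[...,0]>105)&(hsv[...,0]<125)&(hsv[...,1]>150)).astype(np.uint8);m[:70]=0
n,l,st,ce=cv2.connectedComponentsWithStats(m)
for i in range(1,n):
    if st[i,4]>500:
        b=cv2.boxPoints(cv2.minAreaRect(np.argwhere(l==i)[:,::-1].astype(np.float32)))
        w=np.array([atz("top",p,.016)[:2] for p in b]);w=w[np.argsort(w[:,0])]
        e=w[:2].mean(0);f=w[2:].mean(0);u=(f-e)/np.linalg.norm(f-e)
        print("tray",b.round().tolist(),"len",np.linalg.norm(f-e).round(3),"wid",np.linalg.norm(w[0]-w[1]).round(3),"centre",(e+u*.049).round(3),"yaw",np.arctan2(u[1],u[0]).round(3))
E
python3 p1.py
```

```text
tray [[174.0, 80.0], [214.0, 80.0], [214.0, 144.0], [174.0, 144.0]] len 0.154 wid 0.095 centre [0.618 0.201] yaw -0.01
tray [[230.0, 145.0], [234.0, 81.0], [274.0, 83.0], [270.0, 147.0]] len 0.154 wid 0.093 centre [0.609 0.066] yaw -0.075
tray [[285.0, 145.0], [289.0, 80.0], [329.0, 82.0], [326.0, 147.0]] len 0.155 wid 0.094 centre [ 0.606 -0.064] yaw -0.084
tray [[346.0, 144.0], [346.0, 80.0], [387.0, 80.0], [387.0, 144.0]] len 0.152 wid 0.095 centre [ 0.607 -0.203] yaw -0.04
```

View pics/mos.png

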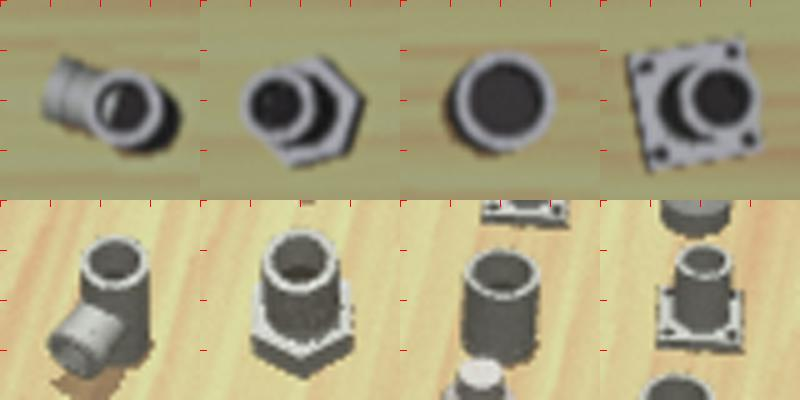

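The crop confirms all four shapes. I'll triangulate the tube rims.

Run:
```python
from h import *
from p1 import T,S
a={"tee":(127,107),"adapter":(75,103),"coupling":(105,100),"flange":(120,98)}
b={"tee":(115,62),"adapter":(100,59),"coupling":(103,72),"flange":(104,61)}
f=lambda D,n,p:(np.array(p)+.5)/5-.5+np.array(D[n])-20
h=dict(tee=.064,adapter=.058,coupling=.054,flange=.052)
for n in T:
    X,e=tri("top",f(T,n,a[n]),"side",f(S,n,b[n]))
    print(n,X.round(4),"gap",e.round(4),"top@h",atz("top",f(T,n,a[n]),h[n]).round(4),"side@h",atz("side",f(S,n,b[n]),h[n]).round(4))
x=atz("top",f(T,"tee",a["tee"]),.064);y=atz("top",f(T,"tee",(52,90)),.034);d=y-x;print("branch",d,np.arctan2(d[1],d[0]))
x=atz("side",f(S,"tee",b["tee"]),.064);y=atz("side",f(S,"tee",(74,156)),.032);d=y-x;print("branch side",d,np.arctan2(d[1],d[0]))
# tray heights: near edge triangulation by silhouettes rim corners
for n in("tray_coupling","tray_flange","tray_tee","tray_adapter"):
    pass
```

```text
tray [[174.0, 80.0], [214.0, 80.0], [214.0, 144.0], [174.0, 144.0]] len 0.154 wid 0.095 centre [0.618 0.201] yaw -0.01
tray [[230.0, 145.0], [234.0, 81.0], [274.0, 83.0], [270.0, 147.0]] len 0.154 wid 0.093 centre [0.609 0.066] yaw -0.075
tray [[285.0, 145.0], [289.0, 80.0], [329.0, 82.0], [326.0, 147.0]] len 0.155 wid 0.094 centre [ 0.606 -0.064] yaw -0.084
tray [[346.0, 144.0], [346.0, 80.0], [387.0, 80.0], [387.0, 144.0]] len 0.152 wid 0.095 centre [ 0.607 -0.203] yaw -0.04
tee [0.4698 0.1921 0.0618] gap 0.0 top@h [0.4696 0.1918 0.064 ] side@h [0.4694 0.1938 0.064 ]
adapter [0.456  0.3056 0.0592] gap 0.0009 top@h [0.4566 0.306  0.058 ] side@h [0.4557 0.3048 0.058 ]
coupling [ 0.4278 -0.0609  0.055 ] gap 0.0001 top@h [ 0.4278 -0.061   0.054 ] side@h [ 0.428 -0.062  0.054]
flange [ 0.4328 -0.1937  0.0522] gap 0.0005 top@h [ 0.4326 -0.1937  0.052 ] side@h [ 0.4331 -0.1938  0.052 ]
branch [ 0.01139489  0.03972709 -0.03      ] 1.291466292316838
branch side [ 0.01265521  0.03604477 -0.032     ] 1.2331444425625724
```

drive_tool(hand=65, increments=[[0.02,-0.02,0,0,0,0],[0.05,-0.05,0,0,0,-0.07],[0.08,-0.08,0,0,0,-0.15],[0.11,-0.11,0,0,0,-0.23],[0.14,-0.14,0,0,0,-0.31],[0.17,-0.17,0,0,0,-0.39],[0.2,-0.2,0,0,0,-0.46],[0.23,-0.23,0,0,0,-0.54],[0.26,-0.26,0,0,0,-0.62],[0.29,-0.29,0,0,0,-0.7]])

```text
time_s: 2.3
eef_pos: [0.3613, -0.0933, 0.2316]
tool_rot: [0.0, 0.845, 0.534, 0.0]
force: [0.7, -1.1, 0.7]
gripper_width: 0.0554
```

```bash
cat >> h.py <<'E'
from scipy.spatial.transform import Rotation as Ro
def go(x,y,z,psi=None):
    s=sense();q=s["tool_rot"];R=Ro.from_quat([q[1],q[2],q[3],q[0]]);M=R.as_matrix()
    cur=np.arctan2(M[1,0],M[0,0]);psi=cur if psi is None else psi
    W=np.array([[np.cos(psi),np.sin(psi),0],[np.sin(psi),-np.cos(psi),0],[0,0,-1]])
    print("t",round(s["time_s"],2),"pos",np.round(s["eef_pos"],4),"psi",round(cur,3),"w",round(s["gripper_width"],4),"F",np.round(s["force"],1))
    print(" shift",(M.T@(np.array([x,y,z])-s["eef_pos"])).round(4),"rot",Ro.from_matrix(M.T@W).as_rotvec().round(3))
E
python3 - <<'E'
from h import *
go(.4697,.1925,.15,1.27)
print(tri("top",(214,144),"side",(209,225)))
E
```

```text
t 2.3 pos [ 0.3613 -0.0933  0.2316] psi 1.127 w 0.0554 F [ 0.7 -1.1  0.7]
 shift [ 0.3047 -0.0249  0.0815] rot [ 0.001  0.    -0.143]
(array([0.56577175, 0.15210248, 0.03738277]), np.float64(0.005032623066871381))
```

drive_tool(increments=[[0.02,-0.002,0.003,0,0,-0.01],[0.06,-0.006,0.012,0,0,-0.04],[0.1,-0.01,0.024,0,0,-0.07],[0.14,-0.013,0.036,0,0,-0.1],[0.18,-0.017,0.048,0,0,-0.13],[0.22,-0.02,0.06,0,0,-0.143],[0.255,-0.023,0.072,0,0,-0.143],[0.285,-0.025,0.08,0,0,-0.143],[0.303,-0.025,0.08,0,0,-0.143],[0.303,-0.025,0.08,0,0,-0.143]])

```text
time_s: 3.3
eef_pos: [0.4697, 0.1905, 0.1509]
tool_rot: [-0.0, 0.805, 0.593, -0.0]
force: [-0.2, -0.8, 0.6]
gripper_width: 0.0554
```

Run:
```python
from h import *
im=imaging.read_camera("side");cv2.imwrite("pics/trays.png",cv2.resize(im[110:270,120:300],None,fx=3.3,fy=3.3,interpolation=cv2.INTER_CUBIC))
go(.4697,.1925,.026,1.27)
```

```text
t 3.35 pos [0.4693 0.1894 0.1511] psi 1.268 w 0.0557 F [ 0.5 -0.5  0. ]
 shift [ 0.0031 -0.0006  0.1251] rot [-0.     0.    -0.002]
```

View pics/trays.png

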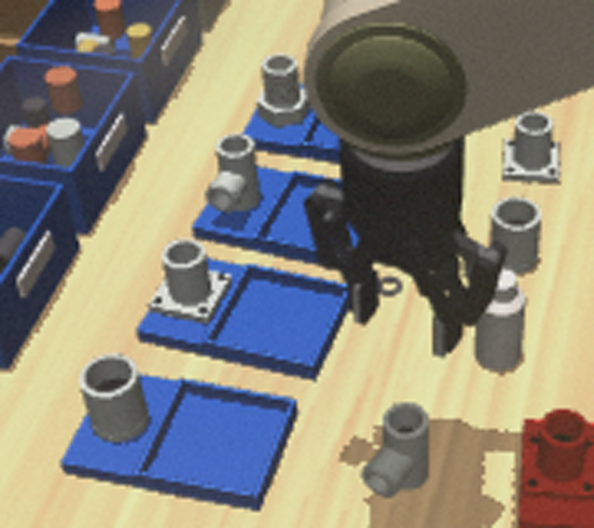

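The side crop shows the gripper over the tee at (405,440), with the tee's branch pointing lower left, between the fingers' line. The coupling tray's near corners are at (297,398) and (258,497).

drive_tool(increments=[[0.003,-0.001,0.02,0,0,0],[0.003,-0.001,0.045,0,0,0],[0.003,-0.001,0.07,0,0,0],[0.003,-0.001,0.09,0,0,0],[0.003,-0.001,0.105,0,0,0],[0.003,-0.001,0.115,0,0,0],[0.003,-0.001,0.122,0,0,0],[0.003,-0.001,0.124,0,0,0],[0.003,-0.001,0.124,0,0,0]])

```text
time_s: 4.25
eef_pos: [0.4695, 0.1921, 0.0276]
tool_rot: [0.0, 0.806, 0.592, 0.0]
force: [-0.2, 0.4, -0.1]
gripper_width: 0.0552
```

Run:
```python
from h import *
go(.4697,.1925,.026,1.27)
print(tri("top",(214,144),"side",(209.6,230.3)),tri("top",(174,144),"side",(197.8,260.2)))
```

```text
t 4.25 pos [0.4695 0.1921 0.0276] psi 1.267 w 0.0552 F [-0.2  0.4 -0.1]
 shift [0.0004 0.     0.0016] rot [ 0.    -0.    -0.003]
(array([0.56719277, 0.15410085, 0.01878394]), np.float64(0.0006703195133648981)) (array([0.57016109, 0.24921011, 0.01488676]), np.float64(0.0002729317125879006))
```

drive_tool(hand=0, increments=[[0,0,0,0,0,0],[0,0,0,0,0,0],[0,0,0,0,0,0],[0,0,0,0,0,0],[0,0,0,0,0,0],[0,0,-0.01,0,0,0],[0,0,-0.03,0,0,0],[0,0,-0.06,0,0,0],[0,0,-0.09,0,0,0],[0,0,-0.11,0,0,0]])

```text
time_s: 5.25
eef_pos: [0.4696, 0.1923, 0.1398]
tool_rot: [0.001, 0.806, 0.592, 0.001]
force: [0.6, -0.7, -3.3]
gripper_width: 0.0328
```

Run:
```python
from h import *
go(.605,-.072,.137,1.49)
```

```text
t 5.25 pos [0.4696 0.1923 0.1398] psi 1.267 w 0.0328 F [ 0.6 -0.7 -3.3]
 shift [-0.2117  0.2083  0.003 ] rot [ 0.002 -0.001 -0.223]
```

drive_tool(increments=[[-0.012,0.012,0,0,0,-0.01],[-0.035,0.035,0,0,0,-0.04],[-0.062,0.062,0,0,0,-0.07],[-0.09,0.089,0,0,0,-0.1],[-0.118,0.117,0,0,0,-0.13],[-0.146,0.144,0,0,0,-0.16],[-0.172,0.17,0,0,0,-0.19],[-0.193,0.19,0,0,0,-0.21],[-0.206,0.203,0,0,0,-0.223],[-0.212,0.208,0,0,0,-0.223]])

```text
time_s: 6.25
eef_pos: [0.6046, -0.0738, 0.1373]
tool_rot: [-0.0, 0.736, 0.677, -0.0]
force: [0.5, -0.3, -2.6]
gripper_width: 0.0324
```

Run:
```python
from h import *
go(.605,-.072,.032,1.49)
im=imaging.read_camera("top");cv2.imwrite("pics/t1.png",cv2.resize(im[60:220,120:420],None,fx=2.6,fy=2.6,interpolation=cv2.INTER_CUBIC))
```

```text
t 6.25 pos [ 0.6046 -0.0738  0.1373] psi 1.488 w 0.0324 F [ 0.5 -0.3 -2.6]
 shift [0.0018 0.0003 0.1053] rot [-0.     0.    -0.002]
```

View pics/t1.png

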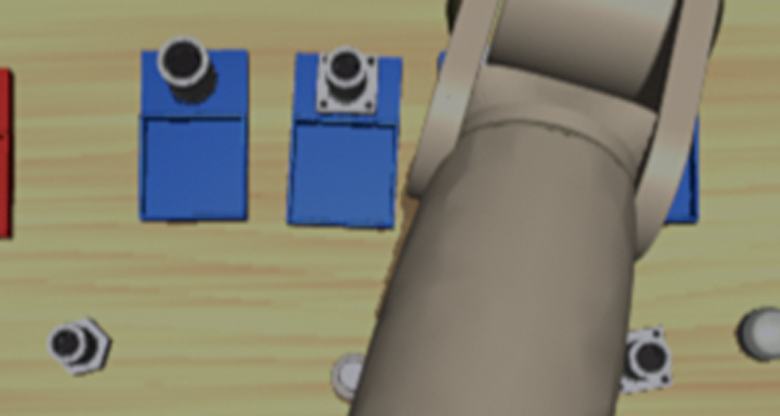

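The arm hides the tee tray from above, so I'll place it from the calibration. It was gripped at TCP z 0.0276 and the pocket floor adds 4 mm.

drive_tool(increments=[[0.002,0,0.02,0,0,0],[0.002,0,0.045,0,0,0],[0.002,0,0.068,0,0,0],[0.002,0,0.085,0,0,0],[0.002,0,0.096,0,0,0],[0.002,0,0.102,0,0,0],[0.002,0,0.105,0,0,0],[0.002,0,0.105,0,0,0],[0.002,0,0.105,0,0,0]])

```text
time_s: 7.2
eef_pos: [0.6049, -0.0704, 0.0331]
tool_rot: [0.001, 0.735, 0.678, 0.0]
force: [0.5, -0.4, -3.0]
gripper_width: 0.0324
```

drive_tool(hand=62, increments=[[0,0,0,0,0,0],[0,0,0,0,0,0],[0,0,0,0,0,0],[0,0,0,0,0,0],[0,0,-0.01,0,0,0],[0,0,-0.035,0,0,0],[0,0,-0.065,0,0,0],[0,0,-0.1,0,0,0],[0,0,-0.13,0,0,0],[0,0,-0.14,0,0,0]])

```text
time_s: 8.2
eef_pos: [0.6056, -0.0706, 0.1765]
tool_rot: [0.003, 0.735, 0.678, 0.002]
force: [0.8, 1.1, 0.3]
gripper_width: 0.0534
```

Run:
```python
from h import *
go(.456,.3055,.15,0)
go(.4565,.3055,.15,1.35)
im=imaging.read_camera("side");cv2.imwrite("pics/s2.png",cv2.resize(im[110:310,120:320],None,fx=3,fy=3,interpolation=cv2.INTER_CUBIC))
```

```text
t 8.2 pos [ 0.6056 -0.0706  0.1765] psi 1.49 w 0.0534 F [0.8 1.1 0.3]
 shift [ 0.3628 -0.1797  0.0249] rot [ 0.006 -0.003  1.49 ]
t 8.2 pos [ 0.6056 -0.0706  0.1765] psi 1.49 w 0.0534 F [0.8 1.1 0.3]
 shift [ 0.3628 -0.1792  0.0249] rot [0.006 0.001 0.14 ]
```

View pics/s2.png

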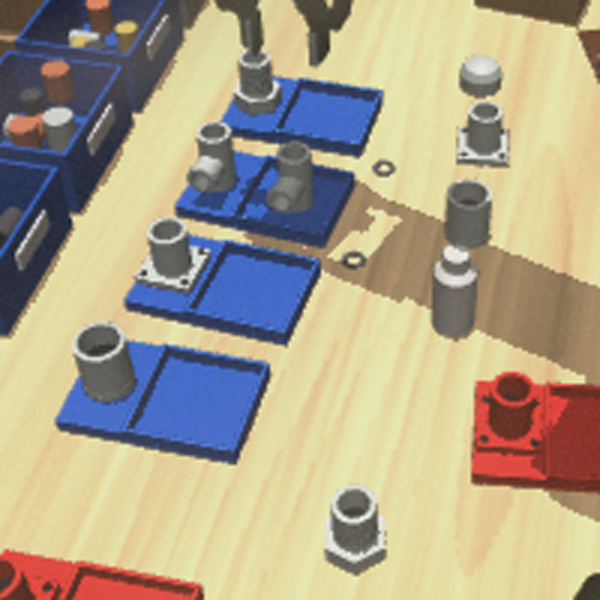

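The tee stands upright in the tee tray, with its rim at crop pixel (296,152), beside the tee sample at (215,135). The adapter at (355,530) is next.

drive_tool(increments=[[0.02,-0.01,0,0,0,0],[0.055,-0.027,0,0,0,0],[0.095,-0.047,0,0,0,0],[0.135,-0.067,0,0,0,0],[0.175,-0.087,0,0,0,0],[0.215,-0.107,0,0,0,0],[0.255,-0.127,0,0,0,0],[0.295,-0.147,0.005,0,0,0],[0.335,-0.166,0.015,0,0,0],[0.355,-0.177,0.025,0,0,0]])

```text
time_s: 9.25
eef_pos: [0.4548, 0.3003, 0.1459]
tool_rot: [-0.0, 0.734, 0.679, -0.001]
force: [0.4, 0.3, 0.1]
gripper_width: 0.0529
```

Run:
```python
from h import *
go(.4562,.3055,.026,1.49)
```

```text
t 9.25 pos [0.4548 0.3003 0.1459] psi 1.492 w 0.0529 F [0.4 0.3 0.1]
 shift [0.0053 0.0012 0.1199] rot [-0.002  0.     0.002]
```

drive_tool(increments=[[0.006,0,0.02,0,0,0],[0.006,0,0.045,0,0,0],[0.006,0,0.07,0,0,0],[0.006,0,0.09,0,0,0],[0.006,0,0.104,0,0,0],[0.006,0,0.113,0,0,0],[0.006,0,0.118,0,0,0],[0.006,0,0.118,0,0,0]])

```text
time_s: 10.05
eef_pos: [0.4573, 0.3038, 0.0291]
tool_rot: [-0.0, 0.735, 0.678, -0.0]
force: [0.3, 0.2, 0.2]
gripper_width: 0.0532
```

Run:
```python
from h import *
go(.4562,.3055,.027,1.49)
```

```text
t 10.05 pos [0.4573 0.3038 0.0291] psi 1.49 w 0.0532 F [0.3 0.2 0.2]
 shift [ 0.0016 -0.0012  0.0021] rot [-0.  0. -0.]
```

drive_tool(hand=0, increments=[[0.001,-0.001,0.001,0,0,0],[0.001,-0.001,0.001,0,0,0],[0.001,-0.001,0.001,0,0,0],[0.001,-0.001,0.001,0,0,0],[0.001,-0.001,0.001,0,0,0],[0.001,-0.001,-0.01,0,0,0],[0.001,-0.001,-0.03,0,0,0],[0.001,-0.001,-0.06,0,0,0],[0.001,-0.001,-0.09,0,0,0],[0.001,-0.001,-0.11,0,0,0]])

```text
time_s: 11.05
eef_pos: [0.4567, 0.305, 0.1418]
tool_rot: [0.0, 0.735, 0.678, 0.001]
force: [0.7, -0.8, -3.4]
gripper_width: 0.0322
```

Run:
```python
from h import *
go(.607,-.201,.15,1.53)
```

```text
t 11.05 pos [0.4567 0.305  0.1418] psi 1.49 w 0.0322 F [ 0.7 -0.8 -3.4]
 shift [-0.4921  0.1908 -0.0082] rot [ 0.002 -0.001 -0.04 ]
```

drive_tool(increments=[[-0.015,0.006,-0.003,0,0,0],[-0.045,0.017,-0.006,0,0,0],[-0.08,0.031,-0.01,0,0,-0.01],[-0.12,0.046,-0.01,0,0,-0.02],[-0.16,0.062,-0.01,0,0,-0.03],[-0.2,0.078,-0.01,0,0,-0.04],[-0.24,0.093,-0.01,0,0,-0.04],[-0.28,0.109,-0.01,0,0,-0.04],[-0.32,0.124,-0.01,0,0,-0.04],[-0.36,0.14,-0.01,0,0,-0.04]])

```text
time_s: 12.05
eef_pos: [0.5668, -0.067, 0.1497]
tool_rot: [-0.0, 0.722, 0.692, -0.0]
force: [1.0, -0.6, -3.0]
gripper_width: 0.0325
```

Run:
```python
from h import *
go(.607,-.201,.15,1.53)
```

```text
t 12.05 pos [ 0.5668 -0.067   0.1497] psi 1.53 w 0.0325 F [ 1.  -0.6 -3. ]
 shift [-0.1322  0.0457 -0.0003] rot [-0. -0. -0.]
```

drive_tool(increments=[[-0.035,0.012,0,0,0,0],[-0.065,0.023,0,0,0,0],[-0.093,0.032,0,0,0,0],[-0.115,0.04,0,0,0,0],[-0.128,0.045,0,0,0,0],[-0.131,0.046,0,0,0,0],[-0.131,0.046,0,0,0,0]])

```text
time_s: 12.75
eef_pos: [0.6071, -0.1979, 0.1492]
tool_rot: [-0.0, 0.722, 0.692, -0.0]
force: [0.2, 0.3, -2.8]
gripper_width: 0.0327
```

Run:
```python
from h import *
go(.607,-.201,.0335,1.53)
```

```text
t 12.75 pos [ 0.6071 -0.1979  0.1492] psi 1.529 w 0.0327 F [ 0.2  0.3 -2.8]
 shift [-3.100e-03  1.000e-04  1.157e-01] rot [-0.001 -0.    -0.001]
```

drive_tool(increments=[[-0.003,0,0.02,0,0,0],[-0.003,0,0.045,0,0,0],[-0.003,0,0.07,0,0,0],[-0.003,0,0.09,0,0,0],[-0.003,0,0.104,0,0,0],[-0.003,0,0.112,0,0,0],[-0.003,0,0.116,0,0,0],[-0.003,0,0.116,0,0,0],[-0.003,0,0.116,0,0,0]])

```text
time_s: 13.65
eef_pos: [0.6077, -0.2012, 0.0342]
tool_rot: [0.001, 0.721, 0.692, 0.0]
force: [0.0, 0.5, -2.8]
gripper_width: 0.0326
```

drive_tool(hand=62, increments=[[0,0,0,0,0,0],[0,0,0,0,0,0],[0,0,0,0,0,0],[0,0,0,0,0,0],[0,0,-0.01,0,0,0],[0,0,-0.035,0,0,0],[0,0,-0.065,0,0,0],[0,0,-0.095,0,0,0],[0,0,-0.115,0,0,0],[0,0,-0.12,0,0,0]])

```text
time_s: 14.65
eef_pos: [0.6082, -0.2015, 0.1566]
tool_rot: [0.002, 0.721, 0.692, 0.001]
force: [-0.2, 0.4, 0.3]
gripper_width: 0.0529
```

Run:
```python
from h import *
go(.4328,-.1937,.15,1.53)
im=imaging.read_camera("side");cv2.imwrite("pics/s3.png",cv2.resize(im[110:310,120:320],None,fx=3,fy=3,interpolation=cv2.INTER_CUBIC))
```

```text
t 14.65 pos [ 0.6082 -0.2015  0.1566] psi 1.53 w 0.0529 F [-0.2  0.4  0.3]
 shift [ 0.0006 -0.1756  0.0058] rot [ 0.005  0.002 -0.   ]
```

View pics/s3.png

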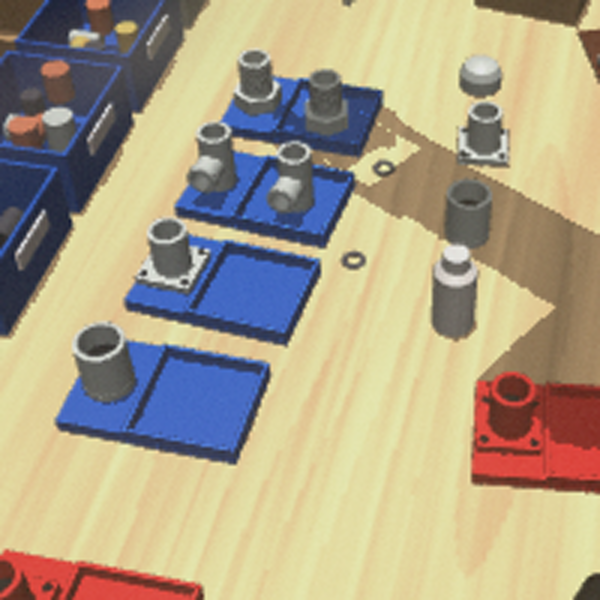

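The adapter stands in its tray at crop pixel (325,105), and the tee is fine at (292,180). The flange is next.

drive_tool(increments=[[0,-0.015,0,0,0,0],[0,-0.04,0,0,0,0],[0,-0.075,0,0,0,0],[0,-0.11,0,0,0,0],[0,-0.14,0,0,0,0],[0,-0.16,0.003,0,0,0],[0,-0.172,0.006,0,0,0],[0,-0.176,0.01,0,0,0],[0,-0.176,0.01,0,0,0]])

```text
time_s: 15.6
eef_pos: [0.431, -0.1936, 0.1424]
tool_rot: [-0.001, 0.722, 0.692, -0.0]
force: [0.7, -0.2, 0.5]
gripper_width: 0.053
```

Run:
```python
from h import *
go(.4328,-.1937,.024,1.53)
```

```text
t 15.6 pos [ 0.431  -0.1936  0.1424] psi 1.529 w 0.053 F [ 0.7 -0.2  0.5]
 shift [-0.0002  0.002   0.1184] rot [-0.001 -0.001 -0.001]
```

drive_tool(increments=[[0,0.001,0.02,0,0,0],[0,0.001,0.045,0,0,0],[0,0.001,0.07,0,0,0],[0,0.001,0.09,0,0,0],[0,0.001,0.104,0,0,0],[0,0.001,0.113,0,0,0],[0,0.001,0.118,0,0,0],[0,0.001,0.118,0,0,0],[0,0.001,0.118,0,0,0]])

```text
time_s: 16.5
eef_pos: [0.4328, -0.194, 0.0257]
tool_rot: [0.0, 0.721, 0.692, 0.0]
force: [-0.2, -0.7, -0.3]
gripper_width: 0.0532
```

drive_tool(hand=0, increments=[[0,0,0,0,0,0],[0,0,0,0,0,0],[0,0,0,0,0,0],[0,0,0,0,0,0],[0,0,0,0,0,0],[0,0,-0.01,0,0,0],[0,0,-0.03,0,0,0],[0,0,-0.06,0,0,0],[0,0,-0.09,0,0,0],[0,0,-0.12,0,0,0]])

```text
time_s: 17.5
eef_pos: [0.4322, -0.1936, 0.1472]
tool_rot: [0.0, 0.721, 0.692, 0.0]
force: [0.1, -1.4, -2.2]
gripper_width: 0.0342
```

Run:
```python
from h import *
go(.608,.066,.15,1.49)
```

```text
t 17.5 pos [ 0.4322 -0.1936  0.1472] psi 1.53 w 0.0342 F [ 0.1 -1.4 -2.2]
 shift [ 0.2666  0.1651 -0.0028] rot [0.   0.   0.04]
```

drive_tool(increments=[[0.012,0.007,-0.003,0,0,0],[0.038,0.023,-0.003,0,0,0.01],[0.07,0.043,-0.003,0,0,0.02],[0.105,0.065,-0.003,0,0,0.03],[0.14,0.087,-0.003,0,0,0.04],[0.175,0.108,-0.003,0,0,0.04],[0.21,0.13,-0.003,0,0,0.04],[0.24,0.149,-0.003,0,0,0.04],[0.26,0.161,-0.003,0,0,0.04],[0.266,0.165,-0.003,0,0,0.04]])

```text
time_s: 18.5
eef_pos: [0.6086, 0.0672, 0.1486]
tool_rot: [-0.0, 0.734, 0.679, 0.0]
force: [-0.1, -0.9, -1.1]
gripper_width: 0.0346
```

Run:
```python
from h import *
go(.608,.066,.030,1.49)
```

```text
t 18.5 pos [0.6086 0.0672 0.1486] psi 1.492 w 0.0346 F [-0.1 -0.9 -1.1]
 shift [-0.0013 -0.0005  0.1186] rot [ 0.    -0.     0.002]
```

drive_tool(increments=[[0,0,0.02,0,0,0],[0,0,0.045,0,0,0],[0,0,0.07,0,0,0],[0,0,0.09,0,0,0],[0,0,0.105,0,0,0],[0,0,0.114,0,0,0],[0,0,0.118,0,0,0],[0,0,0.118,0,0,0],[0,0,0.118,0,0,0]])

```text
time_s: 19.4
eef_pos: [0.6087, 0.0651, 0.0311]
tool_rot: [0.001, 0.735, 0.678, 0.001]
force: [-0.4, -0.5, -1.5]
gripper_width: 0.0342
```

drive_tool(hand=66, increments=[[0,0,0,0,0,0],[0,0,0,0,0,0],[0,0,0,0,0,0],[0,0,0,0,0,0],[0,0,-0.01,0,0,0],[0,0,-0.035,0,0,0],[0,0,-0.065,0,0,0],[0,0,-0.095,0,0,0],[0,0,-0.12,0,0,0],[0,0,-0.125,0,0,0]])

```text
time_s: 20.4
eef_pos: [0.6094, 0.0651, 0.1591]
tool_rot: [0.002, 0.735, 0.678, 0.002]
force: [0.0, 0.8, -0.2]
gripper_width: 0.0564
```

Run:
```python
from h import *
go(.4279,-.0612,.145,1.49)
```

```text
t 20.4 pos [0.6094 0.0651 0.1591] psi 1.49 w 0.0564 F [ 0.   0.8 -0.2]
 shift [-0.1406 -0.1708  0.0131] rot [ 0.006  0.    -0.   ]
```

drive_tool(hand=74, increments=[[-0.012,-0.015,0,0,0,0],[-0.034,-0.041,0,0,0,0],[-0.06,-0.073,0,0,0,0],[-0.086,-0.104,0,0,0,0],[-0.11,-0.133,0.003,0,0,0],[-0.128,-0.155,0.008,0,0,0],[-0.138,-0.168,0.013,0,0,0],[-0.14,-0.17,0.015,0,0,0],[-0.14,-0.17,0.015,0,0,0]])

```text
time_s: 21.3
eef_pos: [0.4274, -0.0606, 0.1401]
tool_rot: [-0.0, 0.735, 0.678, -0.0]
force: [0.2, 0.1, 0.1]
gripper_width: 0.0635
```

Run:
```python
from h import *
go(.4279,-.0612,.025,1.49)
im=imaging.read_camera("side");cv2.imwrite("pics/s4.png",cv2.resize(im[110:310,120:320],None,fx=3,fy=3,interpolation=cv2.INTER_CUBIC))
```

```text
t 21.3 pos [ 0.4274 -0.0606  0.1401] psi 1.489 w 0.0635 F [0.2 0.1 0.1]
 shift [-0.0006  0.0006  0.1151] rot [-0.    -0.    -0.001]
```

View pics/s4.png

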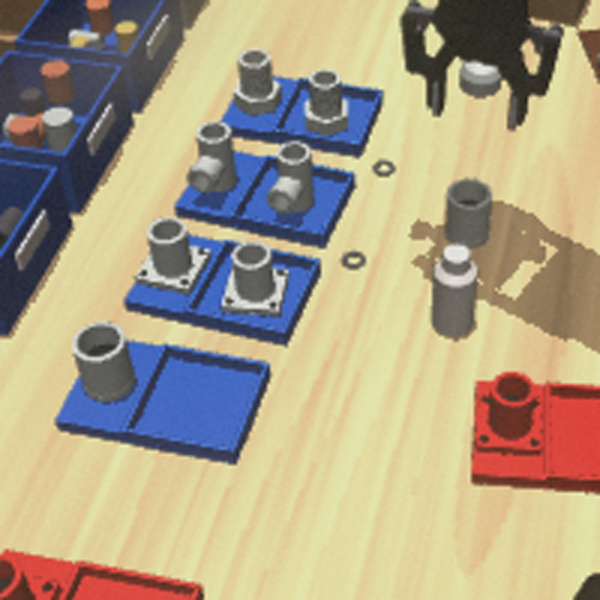

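The flange sits flat in the flange tray at (255,280). The coupling at (468,210) is last.

drive_tool(increments=[[0,0,0.02,0,0,0],[0,0,0.045,0,0,0],[0,0,0.07,0,0,0],[0,0,0.09,0,0,0],[0,0,0.104,0,0,0],[0,0,0.112,0,0,0],[0,0,0.115,0,0,0],[0,0,0.115,0,0,0],[0,0,0.115,0,0,0]])

```text
time_s: 22.25
eef_pos: [0.4279, -0.0607, 0.0258]
tool_rot: [0.0, 0.735, 0.678, 0.0]
force: [-0.0, -0.7, 0.0]
gripper_width: 0.0633
```

drive_tool(hand=0, increments=[[0,0,0,0,0,0],[0,0,0,0,0,0],[0,0,0,0,0,0],[0,0,0,0,0,0],[0,0,0,0,0,0],[0,0,-0.01,0,0,0],[0,0,-0.03,0,0,0],[0,0,-0.06,0,0,0],[0,0,-0.1,0,0,0],[0,0,-0.13,0,0,0]])

```text
time_s: 23.25
eef_pos: [0.4274, -0.0606, 0.158]
tool_rot: [0.001, 0.735, 0.678, 0.0]
force: [0.4, -0.4, -2.4]
gripper_width: 0.0425
```

Run:
```python
from h import *
go(.616,.201,.155,1.56)
```

```text
t 23.25 pos [ 0.4274 -0.0606  0.158 ] psi 1.49 w 0.0425 F [ 0.4 -0.4 -2.4]
 shift [0.276  0.1668 0.0031] rot [ 0.002  0.001 -0.07 ]
```

drive_tool(increments=[[0.012,0.007,0,0,0,0],[0.038,0.023,0,0,0,-0.01],[0.072,0.044,0,0,0,-0.02],[0.108,0.065,0,0,0,-0.03],[0.145,0.088,0,0,0,-0.05],[0.182,0.11,0,0,0,-0.06],[0.218,0.132,0,0,0,-0.07],[0.25,0.151,0,0,0,-0.07],[0.27,0.163,0,0,0,-0.07],[0.276,0.167,0,0,0,-0.07]])

```text
time_s: 24.25
eef_pos: [0.6165, 0.2027, 0.1552]
tool_rot: [-0.0, 0.71, 0.704, -0.0]
force: [-0.2, 0.7, -0.7]
gripper_width: 0.0423
```

Run:
```python
from h import *
go(.616,.201,.0303,1.56)
```

```text
t 24.25 pos [0.6165 0.2027 0.1552] psi 1.562 w 0.0423 F [-0.2  0.7 -0.7]
 shift [-0.0018 -0.0004  0.1249] rot [-0.    -0.     0.002]
```

drive_tool(increments=[[0,0,0.02,0,0,0],[0,0,0.045,0,0,0],[0,0,0.07,0,0,0],[0,0,0.093,0,0,0],[0,0,0.11,0,0,0],[0,0,0.12,0,0,0],[0,0,0.125,0,0,0],[0,0,0.125,0,0,0],[0,0,0.125,0,0,0]])

```text
time_s: 25.15
eef_pos: [0.6166, 0.2009, 0.0312]
tool_rot: [0.0, 0.711, 0.703, 0.001]
force: [0.8, 0.0, -0.8]
gripper_width: 0.0425
```

drive_tool(hand=72, increments=[[0,0,0,0,0,0],[0,0,0,0,0,0],[0,0,0,0,0,0],[0,0,0,0,0,0],[0,0,-0.01,0,0,0],[0,0,-0.035,0,0,0],[0,0,-0.065,0,0,0],[0,0,-0.095,0,0,0],[0,0,-0.125,0,0,0],[0,0,-0.14,0,0,0]])

```text
time_s: 26.15
eef_pos: [0.617, 0.2011, 0.1743]
tool_rot: [0.001, 0.711, 0.703, 0.002]
force: [1.1, 0.3, 0.2]
gripper_width: 0.0617
```

drive_tool(increments=[[0,-0.015,-0.005,0,0,0],[0,-0.045,-0.01,0,0,0],[0,-0.08,-0.02,0,0,0],[0,-0.12,-0.03,0,0,0],[0,-0.16,-0.04,0,0,0],[0,-0.2,-0.05,0,0,0],[0,-0.23,-0.06,0,0,0],[0,-0.25,-0.06,0,0,0],[0,-0.25,-0.06,0,0,0]])

```text
time_s: 27.05
eef_pos: [0.3647, 0.2039, 0.2315]
tool_rot: [0.0, 0.711, 0.704, 0.001]
force: [0.2, 1.1, -0.1]
gripper_width: 0.0616
```

Run:
```python
from h import *
a=imaging.read_camera("side");b=imaging.read_camera("top")
r=lambda i:cv2.resize(i,(400,400),interpolation=cv2.INTER_CUBIC)
cv2.imwrite("pics/f1.png",cv2.resize(np.vstack([cv2.resize(b[70:220,130:430],(400,200),interpolation=cv2.INTER_CUBIC),r(a[110:310,120:320])]),None,fx=1,fy=1))
k=b[72:152,165:395]
cv2.imwrite("pics/f2.png",cv2.resize(k,None,fx=3.4,fy=3.4,interpolation=cv2.INTER_CUBIC))
cv2.imwrite("pics/f3.png",cv2.resize(a[110:310,120:320],None,fx=3,fy=3,interpolation=cv2.INTER_CUBIC))
print(sense()["force"])
```

```text
[-0.1250662   1.13931402 -0.33324822]
```

View pics/f2.png

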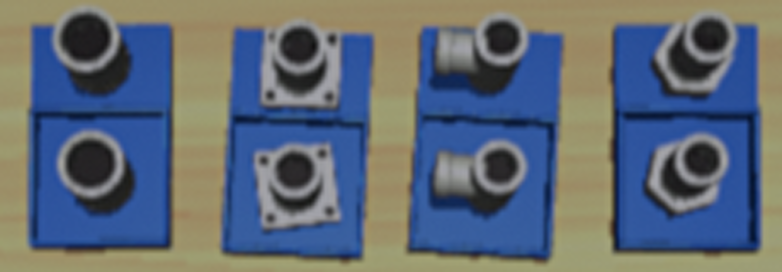

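View pics/f3.png

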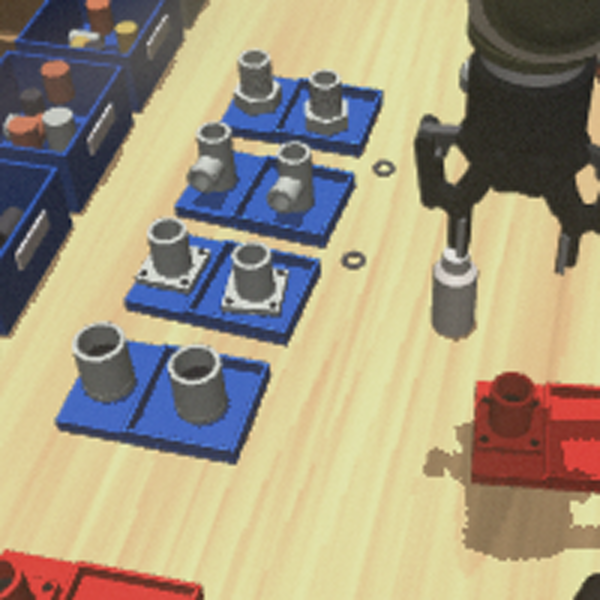

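Both views show all four fittings upright and central in the pockets beside their own samples. From above, the pairs are at columns 90, 298, 498 and 700. The can is where it was at the start.

```bash
python3 -c "
from h import *
imaging.read_camera('top')
for n in ('cap','spray_can'):
  for r in silhouettes(n,'top')[:1]:print(n,r['conf'],np.round(r['point']))
bot.close_job()"
```

```text
cap 0.87 [412. 187.]
spray_can 0.78 [258. 201.]
the job is handed in; nothing more can be done
```

All four fittings are standing in the trays with the matching samples, and I handed the job in at about 27 s. I placed them in the order tee, adapter, flange, coupling. No wrist force above about 4 N showed in any reading.

- **Fittings:** the last pictures from both cameras show each one upright and near the middle of its pocket. The gripper is open and raised clear of everything.
- **Cap:** it was detected within 1 pixel of where it first stood.
- **Spray can:** the top-view detection differs from the first one by about 3 columns and 2 rows, roughly 7 mm. The side pictures show the can in the same place throughout, and the arm never came near it. I put the difference down to detector noise or the arm partly hiding the can, but I didn't check further.
- **Tray height:** my first measurement of the rim came out wrong (37 mm) because I misread a pixel. Measured again from two corners, it came to 15–19 mm, which agrees with the stated 18 mm.

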